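Shift the jar mill from second to third

TASK

The gear lever of the jar mill stands in the second slot of its H-shaped gate (near left, two red dots): with the fingers shut, gently push it forward into the cross channel, across to the right, then forward fully home into the third slot (far right, three red dots), and move clear of it. Do not put it into the first or fourth slot on the way (far left, near right). Only push with the outside of the fingers, never take the lever or its knob between them, and leave the bottles and the beaker standing where they are.

Things in the scene. Friction and masses are not known exactly. Their poses are not given: they have to be found in the camera images.
- mill: Fixed jar mill: blue gearbox, foot 144x144 mm, flat aluminium gate plate on top at 115 mm height; on its right (local y -60 to -213 mm, x +-50 mm) a roller bed with a steel jar, top at 139 mm. Origin: on the worktop under the gate's centre. Local x = forward (away from the robot), y = left, z up; only yaw varies. A lever with a red knob stands in the H-shaped gate.
- lever_select (a joint): Sideways tilt (rad) of the lever about the mill's local x, pivot 35 mm above the worktop under gate_centre. 0 = upright, positive = leans right (-y). Stops at +-0.325; in the right leg about 0.27 to 0.325, in the left leg -0.325 to -0.27. Stays where left; about 2 N at the knob moves it.
- lever_engage (a joint): Fore-and-aft tilt (rad) of the lever about the same pivot, carried by the sideways tilt. 0 = neutral (within about +-0.04 it can cross); positive = leans forward. Stops at +-0.34: +0.34 in the right leg is fully home in slot 3. Starts at -0.33 to -0.22 in slot 2. Stays where left; about 2 N at the knob moves it.
- knob (a point): Centre of the lever's red knob, 150 mm along the lever from its pivot (185 mm above the worktop when upright, down to about 169 mm at the slot ends). Round, 32 mm across here; 19 mm below to 16 mm above this centre. Travels about +-50 mm along local x and y.
- shaft (a point): Point on the bare steel lever shaft (10 mm thick), 118 mm along the lever from its pivot, 32 mm under the knob's centre.
- gate_centre (a point): Gate plate's centre, 115 mm up. H cut-out 16 mm wide for a 10 mm shaft: legs along local x at y = +-25 mm reach x = +-36.5 mm; one cross channel along y at x = 0. Slots, with red dots at the ends: 1 far left (one dot), 2 near left (two), 3 far right (three), 4 near right (four); far = +x. The solid islands between the legs block the lever; corners rounded 5 mm.
- slot3_end (a point): Far end of the third slot, level with the gate plate's top: 36.5 mm forward and 25 mm right of gate_centre.
- amber_bottle: Bystander: brown glass bottle with black cap, 58 mm across, 126 mm tall, loose, standing left of the mill. Origin: centre of its underside.
- dropper: Bystander: white dropper bottle with red cap, 31 mm across, 94 mm tall, loose, standing left of the mill, nearer the robot. Origin: centre of its underside.
- beaker: Bystander: glass beaker, 59 mm across, 71 mm tall, loose, standing in front of the roller bed. Origin: centre of its underside.

How it is judged:
By the outcome, as a careful person would: the job done as asked, in the order asked, and still so for the second after the job is handed in, with the robot touching nothing.
It also fails if it takes over 58 s, if anything falls off the work surface, if the arm or the gripper's body presses on something with over 40 N, if the wrist force passes 120 N, or if a joint passes its speed limit or range.

ROBOT

A 6-joint arm with a two-finger parallel gripper is mounted at the origin on a cart in front of the work surface, level with it; the furniture and walls round the work are solid. World frame = base frame: x ahead of the robot, y to its left, z up, the work surface at z = 0. Lengths are in m, angles in rad, forces in N, time in s.
With the tool pointing down it reaches from about 0.425 to 0.95 m from the base axis. Payload 3.5 kg.
Tool frame: the origin (TCP) lies at the very end of the fingers, on their centre line; the grasp point (between the pads) lies ctrl.tcp_to_grasp behind it (ctrl.tcp_to_grasp is the distance from the TCP to the grasp point, in m); z points along the fingers, y is the line along which they close (so a half turn about z gives the same grasp; the last joint's range is limited). The gripper opens to 85 mm and grips with 20 to 120 N. Pads are 22 mm wide; open, the fingers measure 114 mm over their backs; the gripper's body (76 mm by 85 mm) begins 54 mm behind the grasp point. The pads swing forward as they close: fully open they stand 13 mm farther back than shut.
Start: joints at [-1.333, 0.286, 1.577, -0, 1.279, -0.15], TCP at [0.255, -0.625, 0.231] pointing down, gripper open.
Joint ranges: [-2.77, 2.77], [-0.9, 2.22], [0.21, 2.48], [-1.53, 4.67], [0.24, 2.81], [-2.84, 2.84]. Speed limits (rad/s): [2.79, 2.79, 3.14, 3.14, 3.14, 3.14].

INTERFACE

Orientations are given as a unit quaternion [x, y, z, w].
In Python, from plant import ctrl gives the robot as it stands.
- The arm moves only by the shell command python3 -m inch 'ROWS' [FORCE]. ROWS is JSON, a list of rows, each an object with "slide": the shift along the tool's x, y, z in cm, a list of three; "turn": the turn about the tool's z in rad; "grip": the finger opening in cm, from 0 to 8.54. A call has 1 to 20 rows; each row is the pose to reach, as a shift and turn from the pose commanded when the call began, along the tool's axes at that moment; what a row does not reach only later rows make up. A row lasts 1/10 s, in which the tool goes at most 50 mm and 8.59 degrees, less where a joint would pass 70% of its speed; a pose out of reach is approached as far as the arm can. A call with a gripper value outside its range is refused whole. The fingers move at their own pace and stop on an object; FORCE is the grip in N (left out, the last holds). Time passes only in rows, so rows that repeat a pose let the fingers close. It gives the time, the measured TCP pose, the force, the opening and the grip force at its end, in the units of the state.
- ctrl.get_state(): the state, without advancing time (a new reading comes with each control period).
- ctrl.read_camera(name): name is "side" or "top"; returns (picture, depth): 420x560x3 uint8, red, green, blue; 420x560 float32, m along the optical axis (not along the pixel's ray), 0 where there is no reading.
- ctrl.camera_info(name): a dict with "K" (3x3 intrinsics, pixels), "camera_from_world" (4x4, takes a point from world to camera coordinates). Camera axes: x right, y down, z forward; pixel columns grow to the right and rows downward; lengths in m; the calibration is good to about 2 mm. A picture is of the moment at which its call begins. camera_info takes no time and is no camera call.
- ctrl.sign_off(): hands the job in; it is judged then, once.
The state is a dict: "time": time; "qpos": joint angles; "dq": joint speeds; "joint_efforts": joint torques, N m; "eef_pos": TCP position; "tcp_rot": TCP orientation; "contact_force": force on the tool from outside, world axes, zero at the start; "wrist_torque": the same for the moment, N m; "opening": opening from 0.0 (shut) to 1.0 (fully open); "finger_force": force on a finger pad.
Only numpy, scipy, OpenCV 4.12 (cv2) and the standard library are available. Lean on these libraries where they do the work, as an engineer would, in place of code of your own. Each camera call takes 0.05 s, during which the arm holds its last target. There are 200 camera calls.

## Working session

There is one attempt and no reset: what is moved stays moved. The work goes in short steps, Python scripts to look and compute and a shell command to move; the robot and the scene stay as the last step left them, time stands still between calls to the robot, and variables do not carry over. Pictures are saved under pics/ and viewed, at most 10 in all, crops included, and the job is handed in when it is done.

```bash
mkdir -p pics; ls; python3 - <<'E'
from plant import ctrl
import cv2,numpy as np
s=ctrl.get_state();print(s['time'],s['eef_pos'],s['tcp_rot'],s['opening'],ctrl.tcp_to_grasp)
for n in('side','top'):
    p,d=ctrl.read_camera(n);cv2.imwrite(f'pics/{n}0.png',p[:,:,::-1]);np.save(f'pics/{n}0.npy',d)
    i=ctrl.camera_info(n);print(n,np.round(i['K'],1).tolist(),np.round(i['camera_from_world'],3).tolist())
E
```

```text
pics
0.0 [ 0.25512564 -0.62422071  0.22993053] [ 9.81256703e-01  1.92701521e-01 -6.22288950e-05 -1.18405413e-03] 0.9999898920113165 0.0187
side [[429.3, 0.0, 274.0], [0.0, 429.3, 212.6], [0.0, 0.0, 1.0]] [[-0.893, 0.449, -0.018, 0.35], [0.251, 0.467, -0.848, -0.089], [-0.373, -0.762, -0.53, 1.223], [0.0, 0.0, 0.0, 1.0]]
top [[470.7, 0.0, 278.4], [0.0, 470.7, 205.7], [0.0, 0.0, 1.0]] [[0.019, -1.0, 0.003, 0.151], [-0.994, -0.019, -0.104, 0.506], [0.104, -0.001, -0.995, 0.911], [0.0, 0.0, 0.0, 1.0]]
```

View pics/top0.png

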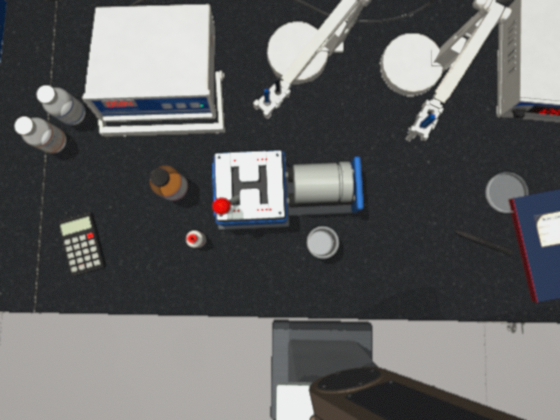

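View pics/side0.png

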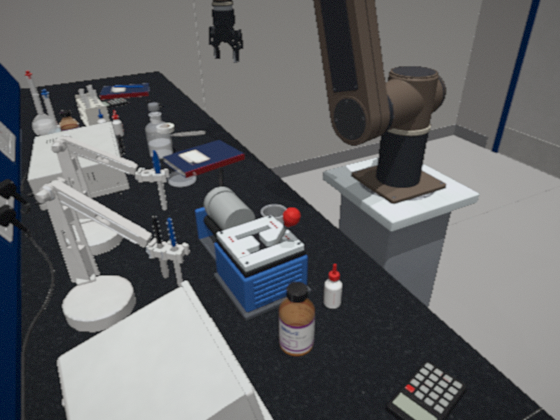

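The top view shows the gate plate at about (250,188) with the red knob at (222,206). The dropper is at (195,239), the amber bottle at (168,182) and the beaker at (323,242). In the side view the knob is at (291,215).

```bash
cat > h.py <<'E'
from plant import ctrl
import cv2,numpy as np
def ray(n,u,v):
    i=ctrl.camera_info(n);T=np.array(i['camera_from_world']);R=T[:3,:3]
    return -R.T@T[:3,3], R.T@np.linalg.inv(i['K'])@np.array([u,v,1.])
def plane(n,u,v,z):
    o,d=ray(n,u,v);return o+d*(z-o[2])/d[2]
def redblobs(p,roi,amin=60):
    h=cv2.cvtColor(p,cv2.COLOR_BGR2HSV);m=((h[...,0]<8)|(h[...,0]>172))&(h[...,1]>150)&(h[...,2]>90)
    k=np.zeros_like(m);x0,x1,y0,y1=roi;k[y0:y1,x0:x1]=1;m=(m&k).astype(np.uint8)
    _,_,s,c=cv2.connectedComponentsWithStats(m);return [(a,b) for a,b in zip(s[1:].tolist(),c[1:]) if a[4]>=amin]
def tri(a,b):
    (o1,d1),(o2,d2)=ray('top',*a),ray('side',*b);d1/=np.linalg.norm(d1);d2/=np.linalg.norm(d2)
    s=np.linalg.lstsq(np.c_[d1,-d2],o2-o1,rcond=None)[0];p,q=o1+s[0]*d1,o2+s[1]*d2
    return (p+q)/2,np.linalg.norm(p-q)
E
python3 - <<'E'
from h import *
t=cv2.imread('pics/top0.png');s=cv2.imread('pics/side0.png')
a=redblobs(t,(205,240,190,225));b=redblobs(s,(275,310,200,235));print(a,b)
print('knob',tri(a[0][1],b[0][1]))
h=cv2.cvtColor(t,cv2.COLOR_BGR2HSV)
m=((h[...,1]<60)&(h[...,2]>165)).astype(np.uint8);m[:140]=0;m[235:]=0;m[:,:205]=0;m[:,291:]=0
m=cv2.morphologyEx(m,cv2.MORPH_OPEN,np.ones((3,3)))
c=max(cv2.findContours(m,0,1)[0],key=cv2.contourArea)
pts=np.array([plane('top',*q,.115)[:2] for q in c[:,0,:]],np.float32)
r=cv2.minAreaRect(pts*1000);print('plate',r, cv2.boxPoints(r).tolist())
# H
roi=m[155:225,218:284]; dk=((h[...,2]<110)).astype(np.uint8);k=np.zeros_like(dk);k[162:208,226:275]=1;dk&=k
_,l,st,ct=cv2.connectedComponentsWithStats(dk);print(st[1:].tolist(),ct[1:])
for n,u,v,z in(('amber',161,175,.126),('drop',193,239,.09),('beak',323,240,.071)):print(n,plane('top',u,v,z))
cv2.imwrite('pics/z.png',cv2.resize(t[140:260,140:375],None,fx=3.4,fy=3.4,interpolation=2))
E
```

```text
[([212, 198, 19, 16, 226], array([220.70353982, 205.61946903]))] [([283, 207, 18, 19, 254], array([291.18503937, 215.78346457]))]
knob (array([0.48541282, 0.25816192, 0.17429945]), np.float64(0.0018065532671375836))
plate ((531.4324951171875, 215.74630737304688), (121.45037841796875, 120.9358901977539), 3.6150765419006348) [[467.01544189453125, 272.2650146484375], [474.64080810546875, 151.56976318359375], [595.8495483398438, 159.22760009765625], [588.2241821289062, 279.9228515625]]
[[230, 166, 37, 40, 657]] [[248.66210046 185.02130898]]
amber [0.54412512 0.37205855 0.126     ]
drop [0.43212019 0.31697476 0.09      ]
beak [0.43547144 0.07588297 0.071     ]
```

View pics/z.png

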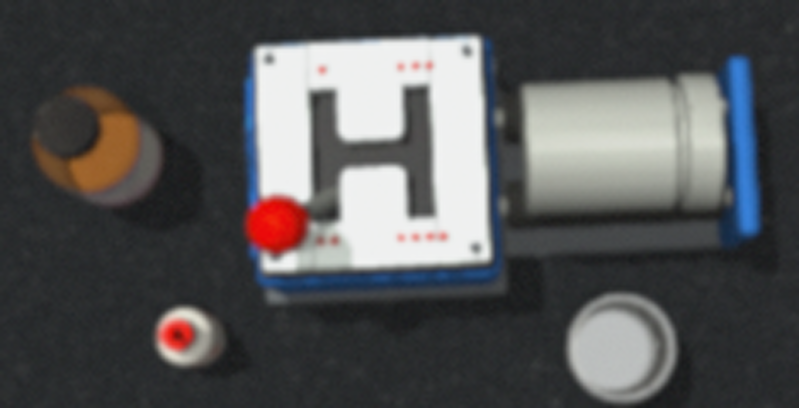

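The plate is 121 mm square, centred at (0.531, 0.216), with a yaw of about +3.6°. The knob sits at local (-43, +45) mm and z 0.174, which matches slot 2. I'll shut the fingers, align the tool with the mill and travel high.

```bash
cat > go.py <<'E'
# usage: go.py lx ly z : slide (cm) from current pose to mill-local point, plus knob state if 'k'
import sys
from h import *
from scipy.spatial.transform import Rotation as Ro
C=np.array([.5314,.2157,0]);M=Ro.from_euler('z',3.6,degrees=True).as_matrix()
def slide(l):
    s=ctrl.get_state();return np.round(Ro.from_quat(s['tcp_rot']).as_matrix().T@(C+M@np.array(l)-s['eef_pos'])*100,2)
def loc(p): return np.round(1000*M.T@(np.array(p)-C),1)
def stat():
    s=ctrl.get_state();R=Ro.from_quat(s['tcp_rot']).as_matrix()
    print('t',s['time'],'tcp local mm',loc(s['eef_pos']),'toolx yaw',np.degrees(np.arctan2(R[1,0],R[0,0])).round(2),'F',np.round(s['contact_force'],1),'open',round(s['opening'],3))
def knob(save=None):
    P={n:ctrl.read_camera(n)[0][:,:,::-1].copy() for n in('top','side')}
    if save: 
        cv2.imwrite(f'pics/{save}.png',np.vstack([cv2.resize(P['top'][140:260,190:330],None,fx=3,fy=3)[:300],cv2.resize(P['side'][180:280,200:340],None,fx=3,fy=3)]))
    a=redblobs(P['top'],(205,300,150,225));b=redblobs(P['side'],(225,320,185,240))
    print([x[0][4] for x in a],[x[0][4] for x in b])
    a,b=[max(x,key=lambda q:q[0][4])[1] for x in(a,b)]
    p,e=tri(a,b);l=loc(p);print('knob',l,'gap',e.round(4),'select',np.arctan2(-l[1],l[2]-35).round(3),'engage',np.arcsin(l[0]/150).round(3))
E
python3 -m inch '[{"slide":[35,-20.7,-2],"turn":0.324,"grip":0},{"slide":[35,-20.7,-2],"turn":0.324,"grip":0},{"slide":[35,-20.7,-2],"turn":0.324,"grip":0},{"slide":[35,-20.7,-2],"turn":0.324,"grip":0},{"slide":[35,-20.7,-2],"turn":0.324,"grip":0},{"slide":[35,-20.7,-2],"turn":0.324,"grip":0},{"slide":[35,-20.7,-2],"turn":0.324,"grip":0},{"slide":[35,-20.7,-2],"turn":0.324,"grip":0},{"slide":[35,-20.7,-2],"turn":0.324,"grip":0},{"slide":[35,-20.7,-2],"turn":0.324,"grip":0},{"slide":[35,-20.7,-2],"turn":0.324,"grip":0},{"slide":[35,-20.7,-2],"turn":0.324,"grip":0},{"slide":[35,-20.7,-2],"turn":0.324,"grip":0},{"slide":[35,-20.7,-2],"turn":0.324,"grip":0}]'
python3 -c "
from go import *
stat();print(slide([-.09,.045,.25]))"
```

```text
time: 1.5
eef_pos: [0.5003, -0.3019, 0.2512]
tcp_rot: [1.0, 0.031, -0.0, -0.0]
contact_force: [0.5, -0.3, 0.2]
opening: -0.002
finger_force: 0.0
t 1.5 tcp local mm [ -63.5 -514.6  251.2] toolx yaw 3.55 F [ 0.5 -0.3  0.2] open -0.002
[ -2.7  -55.96   0.12]
```

```bash
python3 -m inch '[{"slide":[-2.7,-56,0]},{"slide":[-2.7,-56,0]},{"slide":[-2.7,-56,0]},{"slide":[-2.7,-56,0]},{"slide":[-2.7,-56,0]},{"slide":[-2.7,-56,0]},{"slide":[-2.7,-56,0]},{"slide":[-2.7,-56,0]},{"slide":[-2.7,-56,0]},{"slide":[-2.7,-56,0]},{"slide":[-2.7,-56,0]},{"slide":[-2.7,-56,0]},{"slide":[-2.7,-56,0]},{"slide":[-2.7,-56,0]},{"slide":[-2.7,-56,0]},{"slide":[-2.7,-56,4]},{"slide":[-2.7,-56,7]},{"slide":[-2.7,-56,9.2]},{"slide":[-2.7,-56,9.2]},{"slide":[-2.7,-56,9.2]}]'
python3 -c "
from go import *
stat();knob('k1');print(slide([-.027,.0452,.158]))"
```

```text
t 1.5 tcp local mm [ -63.5 -514.6  251.2] toolx yaw 3.55 F [ 0.5 -0.3  0.2] open -0.002
[228] [256]
knob [-43.3  45.3 174.1] gap 0.0017 select -0.315 engage -0.293
[  3.61 -55.95   9.33]$[0]: bad value
```

View pics/k1.png

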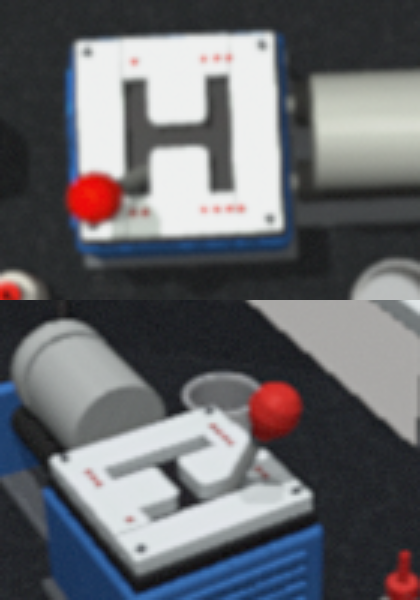

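The move was refused because every row needs all three keys. The picture still shows the lever in slot 2, with the knob at (93,197) in the crop. I'll retry with full rows.

```bash
python3 -m inch '[{"slide":[-2.7,-56,0],"turn":0,"grip":0},{"slide":[-2.7,-56,0],"turn":0,"grip":0},{"slide":[-2.7,-56,0],"turn":0,"grip":0},{"slide":[-2.7,-56,0],"turn":0,"grip":0},{"slide":[-2.7,-56,0],"turn":0,"grip":0},{"slide":[-2.7,-56,0],"turn":0,"grip":0},{"slide":[-2.7,-56,0],"turn":0,"grip":0},{"slide":[-2.7,-56,0],"turn":0,"grip":0},{"slide":[-2.7,-56,0],"turn":0,"grip":0},{"slide":[-2.7,-56,0],"turn":0,"grip":0},{"slide":[-2.7,-56,0],"turn":0,"grip":0},{"slide":[-2.7,-56,0],"turn":0,"grip":0},{"slide":[-2.7,-56,0],"turn":0,"grip":0},{"slide":[-2.7,-56,0],"turn":0,"grip":0},{"slide":[-2.7,-56,0],"turn":0,"grip":0},{"slide":[-2.7,-56,4],"turn":0,"grip":0},{"slide":[-2.7,-56,7],"turn":0,"grip":0},{"slide":[-2.7,-56,9.2],"turn":0,"grip":0},{"slide":[-2.7,-56,9.2],"turn":0,"grip":0},{"slide":[-2.7,-56,9.2],"turn":0,"grip":0}]'
python3 -c "
from go import *
stat();print(slide([-.027,.0452,.158]))"
```

```text
time: 3.6
eef_pos: [0.4389, 0.2553, 0.1597]
tcp_rot: [1.0, 0.031, -0.0, 0.0]
contact_force: [-0.4, -0.0, 0.4]
opening: -0.004
finger_force: 0.0
t 3.6 tcp local mm [-89.8  45.3 159.7] toolx yaw 3.55 F [-0.4 -0.   0.4] open -0.004
[6.28 0.01 0.17]
```

```bash
python3 -m inch '[{"slide":[0.8,0,0.1],"turn":0,"grip":0},{"slide":[1.4,0,0.2],"turn":0,"grip":0},{"slide":[1.8,0,0.2],"turn":0,"grip":0},{"slide":[2.1,0,0.2],"turn":0,"grip":0},{"slide":[2.4,0,0.2],"turn":0,"grip":0},{"slide":[2.7,0,0.2],"turn":0,"grip":0},{"slide":[3.0,0,0.2],"turn":0,"grip":0},{"slide":[3.3,0,0.2],"turn":0,"grip":0},{"slide":[3.6,0,0.2],"turn":0,"grip":0},{"slide":[3.9,0,0.2],"turn":0,"grip":0},{"slide":[4.2,0,0.2],"turn":0,"grip":0},{"slide":[4.5,0,0.2],"turn":0,"grip":0},{"slide":[4.8,0,0.2],"turn":0,"grip":0},{"slide":[5.0,0,0.2],"turn":0,"grip":0},{"slide":[5.2,0,0.2],"turn":0,"grip":0},{"slide":[5.3,0,0.2],"turn":0,"grip":0},{"slide":[5.3,0,0.2],"turn":0,"grip":0}]'
python3 -c "
from go import *
stat();knob('k2')"
```

```text
time: 5.3
eef_pos: [0.4914, 0.2596, 0.1573]
tcp_rot: [0.999, 0.032, 0.0, 0.0]
contact_force: [-0.8, 1.2, 0.2]
opening: 0.002
finger_force: 0.7
t 5.3 tcp local mm [-37.1  46.3 157.3] toolx yaw 3.65 F [-0.8  1.2  0.2] open 0.002
[] [225]Traceback (most recent call last):
  File "<string>", line 3, in <module>
    stat();knob('k2')
           ~~~~^^^^^^
  File "go.py", line 18, in knob
    a,b=[max(x,key=lambda q:q[0][4])[1] for x in(a,b)]
         ~~~^^^^^^^^^^^^^^^^^^^^^^^^
ValueError: max() iterable argument is empty
```

View pics/k2.png

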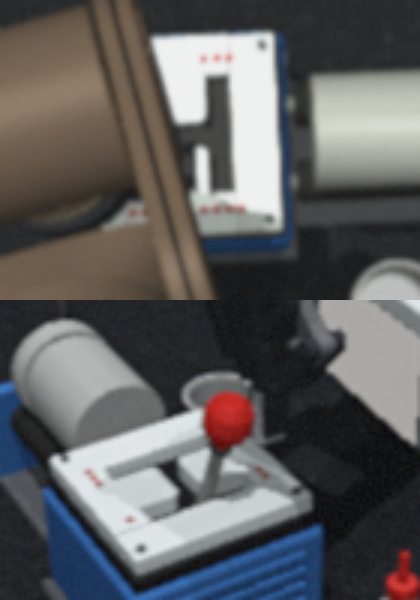

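The arm hides the knob in the top view. In the side view the knob is at (229,418) in the crop and the shaft is near the cross channel. I'll use the side ray intersected with the lever's 150 mm sphere.

```bash
cat >> go.py <<'E'
def sk(bgr=None,save=None):
    p=bgr if bgr is not None else ctrl.read_camera('side')[0][:,:,::-1].copy()
    if save: cv2.imwrite(f'pics/{save}.png',cv2.resize(p[170:290,190:350],None,fx=4,fy=4))
    b=redblobs(p,(225,320,170,240));b=max(b,key=lambda q:q[0][4])
    o,d=ray('side',*b[1]);d/=np.linalg.norm(d);c=C+[0,0,.035];q=o-c
    B=q@d;D=max(B*B-(q@q-.0225),0)
    for t in(-B-D**.5,-B+D**.5):
        l=loc(o+t*d)
        print(b[0],'knob',l,'sel',np.arctan2(-l[1],l[2]-35).round(3),'eng',np.arcsin(l[0]/150).round(3))
E
python3 -c "
from go import *
sk(cv2.imread('pics/side0.png'));sk()"
```

```text
[283, 207, 18, 19, 254] knob [-46.5  41.9 171.3] sel -0.298 eng -0.315
[283, 207, 18, 19, 254] knob [-120.5  -75.    83.4] sel 0.998 eng -0.933
[268, 211, 16, 18, 225] knob [-13.   45.2 177.5] sel -0.307 eng -0.087
[268, 211, 16, 18, 225] knob [-100.7 -107.3   63.8] sel 1.309 eng -0.736
```

```bash
python3 -m inch '[{"slide":[0.3,0,0],"turn":0,"grip":0},{"slide":[0.6,0,0],"turn":0,"grip":0},{"slide":[0.9,0,0],"turn":0,"grip":0},{"slide":[1.0,0,0],"turn":0,"grip":0},{"slide":[1.0,0,0],"turn":0,"grip":0}]'
python3 -c "
from go import *
stat();sk(save='k3')"
```

```text
time: 5.95
eef_pos: [0.5015, 0.2603, 0.1573]
tcp_rot: [0.999, 0.032, 0.0, -0.0]
contact_force: [-0.9, -0.4, 0.7]
opening: 0.002
finger_force: 0.6
t 5.95 tcp local mm [-27.1  46.4 157.3] toolx yaw 3.65 F [-0.9 -0.4  0.7] open 0.002
[263, 212, 16, 18, 229] knob [ -2.5  45.6 177.9] sel -0.309 eng -0.017
[263, 212, 16, 18, 229] knob [ -92.4 -116.    57.5] sel 1.379 eng -0.664
```

View pics/k3.png

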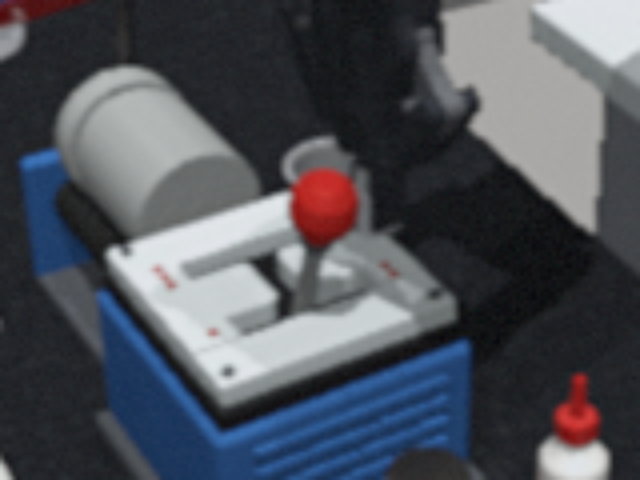

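The knob is at (323,207) and the shaft is lined up with the cross channel. Next: back off and go round to the knob's left side.

```bash
python3 -m inch '[{"slide":[-1,0,0],"turn":0,"grip":0},{"slide":[-2.5,0,0],"turn":0,"grip":0},{"slide":[-2.5,-2.5,0],"turn":0,"grip":0},{"slide":[-2.5,-5,0],"turn":0,"grip":0},{"slide":[-2.5,-5,0],"turn":0,"grip":0},{"slide":[0,-5,0],"turn":0,"grip":0},{"slide":[2.0,-5,0],"turn":0,"grip":0},{"slide":[2.6,-5,0],"turn":0,"grip":0},{"slide":[2.6,-5,0],"turn":0,"grip":0},{"slide":[2.6,-5,0],"turn":0,"grip":0}]'
python3 -c "
from go import *
stat();sk(save='k4');print(slide([-.001,-.013,.158]))"
```

```text
time: 7.0
eef_pos: [0.5232, 0.3114, 0.1569]
tcp_rot: [0.999, 0.032, -0.001, 0.0]
contact_force: [0.6, 0.6, 0.1]
opening: -0.002
finger_force: 0.0
t 7.0 tcp local mm [ -2.2  96.  156.9] toolx yaw 3.64 F [0.6 0.6 0.1] open -0.002
[263, 213, 14, 18, 164] knob [  1.6  47.1 177.4] sel -0.319 eng 0.011
[263, 213, 14, 18, 164] knob [ -89.7 -118.8   53.2] sel 1.419 eng -0.641
[ 0.12 10.91 -0.09]
```

```bash
python3 -m inch '[{"slide":[0.1,0.8,0],"turn":0,"grip":0},{"slide":[0.1,1.4,0],"turn":0,"grip":0},{"slide":[0.1,1.8,0],"turn":0,"grip":0},{"slide":[0.1,2.1,0],"turn":0,"grip":0},{"slide":[0.1,2.4,0],"turn":0,"grip":0},{"slide":[0.1,2.7,0],"turn":0,"grip":0},{"slide":[0.1,3.0,0],"turn":0,"grip":0},{"slide":[0.1,3.3,0],"turn":0,"grip":0},{"slide":[0.1,3.6,0],"turn":0,"grip":0},{"slide":[0.1,3.9,0],"turn":0,"grip":0},{"slide":[0.1,4.2,0],"turn":0,"grip":0},{"slide":[0.1,4.5,0],"turn":0,"grip":0},{"slide":[0.1,4.5,0],"turn":0,"grip":0}]'
python3 -c "
from go import *
stat();sk(save='k5');print(slide([-.001,-.013,.158]))"
```

```text
time: 8.35
eef_pos: [0.5278, 0.2664, 0.1571]
tcp_rot: [0.999, 0.032, -0.0, 0.0]
contact_force: [0.0, 1.4, 0.1]
opening: 0.004
finger_force: 0.4
t 8.35 tcp local mm [ -0.4  50.8 157.1] toolx yaw 3.64 F [0.  1.4 0.1] open 0.004
[255, 206, 8, 16, 82] knob [  6.8  20.6 183.4] sel -0.138 eng 0.045
[255, 206, 8, 16, 82] knob [ -68.4 -125.4   80.9] sel 1.22 eng -0.473
[-0.06  6.39 -0.09]
```

View pics/k5.png

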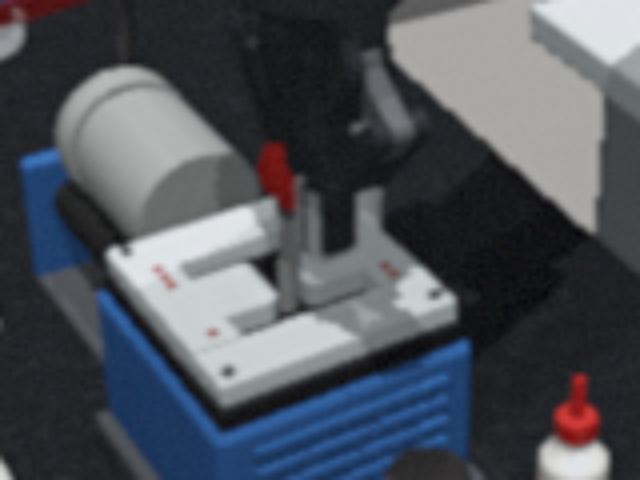

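The lever is crossing: its shaft is in the channel at (290,280), with 1.4 N on the fingers. I'll continue.

```bash
python3 -m inch '[{"slide":[0,0.3,0],"turn":0,"grip":0},{"slide":[0,0.7,0],"turn":0,"grip":0},{"slide":[0,1.1,0],"turn":0,"grip":0},{"slide":[0,1.5,0],"turn":0,"grip":0},{"slide":[0,1.9,0],"turn":0,"grip":0},{"slide":[0,2.3,0],"turn":0,"grip":0},{"slide":[0,2.7,0],"turn":0,"grip":0},{"slide":[0,3.1,0],"turn":0,"grip":0},{"slide":[0,3.5,0],"turn":0,"grip":0},{"slide":[0,3.9,0],"turn":0,"grip":0},{"slide":[0,4.3,0],"turn":0,"grip":0},{"slide":[0,4.7,0],"turn":0,"grip":0},{"slide":[0,5.1,0],"turn":0,"grip":0},{"slide":[0,5.4,0],"turn":0,"grip":0},{"slide":[0,5.7,0],"turn":0,"grip":0},{"slide":[0,6.0,0],"turn":0,"grip":0},{"slide":[0,6.2,0],"turn":0,"grip":0},{"slide":[0,6.4,0],"turn":0,"grip":0},{"slide":[0,6.5,0],"turn":0,"grip":0},{"slide":[0,6.5,0],"turn":0,"grip":0}]'
python3 -c "
from go import *
stat();cv2.imwrite('pics/k6.png',ctrl.read_camera('top')[0][130:250,190:330,::-1].repeat(4,0).repeat(4,1))"
```

```text
time: 10.4
eef_pos: [0.532, 0.2019, 0.1574]
tcp_rot: [0.999, 0.032, -0.0, 0.0]
contact_force: [-0.0, 1.0, -0.5]
opening: -0.003
finger_force: 0.4
t 10.4 tcp local mm [ -0.2 -13.8 157.4] toolx yaw 3.65 F [-0.   1.  -0.5] open -0.003
```

View pics/k6.png

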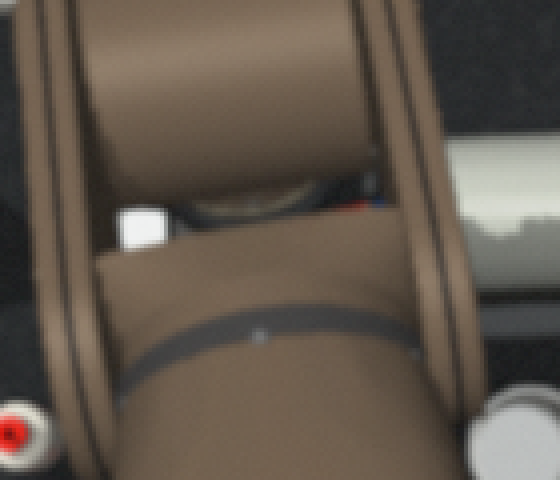

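The arm fully covers the gate in this top view; only the jar and beaker at right are visible. By the contact offset the knob should be near y -43 mm. I'll nudge it 1.5 mm more, then withdraw left and back, and look from the side.

```bash
python3 -m inch '[{"slide":[0,0.1,0],"turn":0,"grip":0},{"slide":[0,0.15,0],"turn":0,"grip":0},{"slide":[0,-0.8,0],"turn":0,"grip":0},{"slide":[0,-2.2,0],"turn":0,"grip":0},{"slide":[-1,-2.2,0],"turn":0,"grip":0},{"slide":[-4,-2.2,0],"turn":0,"grip":0},{"slide":[-6.5,-2.2,0],"turn":0,"grip":0},{"slide":[-6.5,-2.2,0],"turn":0,"grip":0},{"slide":[-6.5,0,0],"turn":0,"grip":0},{"slide":[-6.5,2,0],"turn":0,"grip":0},{"slide":[-6.5,3.1,0],"turn":0,"grip":0},{"slide":[-6.5,3.1,0],"turn":0,"grip":0},{"slide":[-6.5,3.1,0],"turn":0,"grip":0}]'
python3 -c "
from go import *
stat();sk(save='k7')"
```

```text
time: 11.75
eef_pos: [0.4694, 0.1672, 0.1575]
tcp_rot: [1.0, 0.032, 0.0, -0.0]
contact_force: [0.2, 0.4, -1.4]
opening: -0.002
finger_force: 0.0
t 11.75 tcp local mm [-64.9 -44.5 157.5] toolx yaw 3.62 F [ 0.2  0.4 -1.4] open -0.002
[238, 189, 17, 20, 235] knob [ -4.3 -50.1 176.3] sel 0.341 eng -0.029
[238, 189, 17, 20, 235] knob [-26.2 -96.3 147. ] sel 0.71 eng -0.176
```

View pics/k7.png

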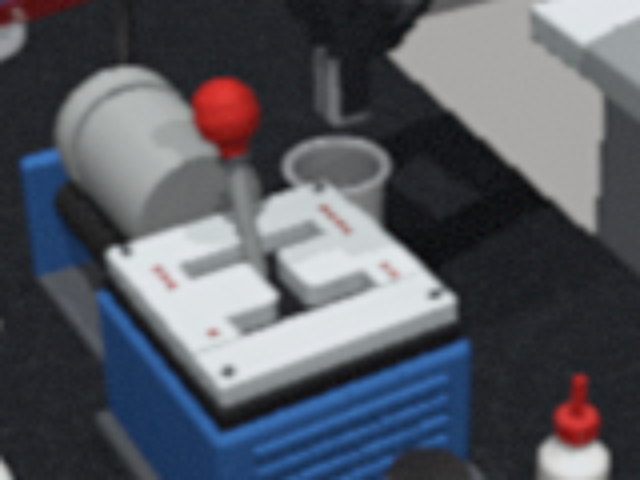

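The lever stands in the right leg at neutral, with the knob at (226,115). Now I'll push forward, in steps while reading the force.

```bash
python3 -m inch '[{"slide":[1.5,0,0],"turn":0,"grip":0},{"slide":[2.5,0,0],"turn":0,"grip":0},{"slide":[3.2,0,0],"turn":0,"grip":0},{"slide":[3.6,0,0],"turn":0,"grip":0},{"slide":[4.0,0,0],"turn":0,"grip":0},{"slide":[4.4,0,0],"turn":0,"grip":0},{"slide":[4.8,0,0],"turn":0,"grip":0},{"slide":[5.2,0,0],"turn":0,"grip":0},{"slide":[5.6,0,0],"turn":0,"grip":0},{"slide":[6.0,0,0],"turn":0,"grip":0},{"slide":[6.4,0,0],"turn":0,"grip":0},{"slide":[6.8,0,0],"turn":0,"grip":0},{"slide":[7.2,0,0],"turn":0,"grip":0},{"slide":[7.5,0,0],"turn":0,"grip":0},{"slide":[7.8,0,0],"turn":0,"grip":0},{"slide":[8.1,0,0],"turn":0,"grip":0},{"slide":[8.3,0,0],"turn":0,"grip":0},{"slide":[8.4,0,0],"turn":0,"grip":0},{"slide":[8.4,0,0],"turn":0,"grip":0}]'
python3 -c "
from go import *
stat();sk()"
```

```text
time: 13.7
eef_pos: [0.5531, 0.1723, 0.1574]
tcp_rot: [0.999, 0.032, 0.0, 0.0]
contact_force: [-1.1, -0.1, -1.2]
opening: -0.002
finger_force: 0.9
t 13.7 tcp local mm [ 19.  -44.6 157.4] toolx yaw 3.65 F [-1.1 -0.1 -1.2] open -0.002
[225, 201, 8, 18, 114] knob [ 42.6 -29.9 175.7] sel 0.209 eng 0.288
[225, 201, 8, 18, 114] knob [   1.2 -129.9  110. ] sel 1.047 eng 0.008
```

```bash
python3 -m inch '[{"slide":[0.2,0,0],"turn":0,"grip":0},{"slide":[0.4,0,0],"turn":0,"grip":0},{"slide":[0.5,0,0],"turn":0,"grip":0},{"slide":[0.5,0,0],"turn":0,"grip":0}]'
python3 -m inch '[{"slide":[0.15,0,0],"turn":0,"grip":0},{"slide":[0.3,0,0],"turn":0,"grip":0},{"slide":[0.3,0,0],"turn":0,"grip":0}]'
```

```text
time: 14.15
eef_pos: [0.5579, 0.1728, 0.1572]
tcp_rot: [0.999, 0.032, -0.0, -0.0]
contact_force: [-2.8, 0.1, -1.5]
opening: 0.002
finger_force: 1.3
time: 14.45
eef_pos: [0.5597, 0.173, 0.1568]
tcp_rot: [0.999, 0.032, -0.002, 0.0]
contact_force: [-6.8, 1.0, -0.9]
opening: -0.001
finger_force: 3.1
```

```bash
python3 -m inch '[{"slide":[0.1,0,0],"turn":0,"grip":0},{"slide":[0.2,0,0],"turn":0,"grip":0},{"slide":[0.2,0,0],"turn":0,"grip":0}]'
python3 -c "
from go import *
stat()"
python3 -m inch '[{"slide":[-1,0,0],"turn":0,"grip":0},{"slide":[-4,0,0],"turn":0,"grip":0},{"slide":[-8.5,0,-1],"turn":0,"grip":0},{"slide":[-9,0,-6],"turn":0,"grip":0},{"slide":[-9,4,-9],"turn":0,"grip":0},{"slide":[-9,9,-9],"turn":0,"grip":0},{"slide":[-9,14,-9],"turn":0,"grip":0},{"slide":[-9,19,-9],"turn":0,"grip":0},{"slide":[-9,24,-9],"turn":0,"grip":0},{"slide":[-9,29,-9],"turn":0,"grip":0},{"slide":[-9,34,-9],"turn":0,"grip":0},{"slide":[-9,39,-9],"turn":0,"grip":0},{"slide":[-9,39,-9],"turn":0,"grip":0},{"slide":[-9,39,-9],"turn":0,"grip":0},{"slide":[-9,39,-9],"turn":0,"grip":0}]'
python3 -c "
from go import *
stat();knob('k8')"
```

```text
time: 14.75
eef_pos: [0.5607, 0.1731, 0.1565]
tcp_rot: [0.999, 0.032, -0.003, 0.0]
contact_force: [-7.4, -0.6, -0.1]
opening: -0.0
finger_force: 4.2
t 14.75 tcp local mm [ 26.6 -44.4 156.5] toolx yaw 3.68 F [-7.4 -0.6 -0.1] open -0.0
time: 16.25
eef_pos: [0.4984, -0.2216, 0.2479]
tcp_rot: [0.999, 0.032, 0.001, 0.001]
contact_force: [0.3, 0.6, -0.1]
opening: 0.005
finger_force: 0.0
t 16.25 tcp local mm [ -60.4 -434.3  247.9] toolx yaw 3.68 F [ 0.3  0.6 -0.1] open 0.005
[107] [68]
knob [ 43.  -41.5 165.8] gap 0.0045 select 0.307 engage 0.291
```

View pics/k8.png

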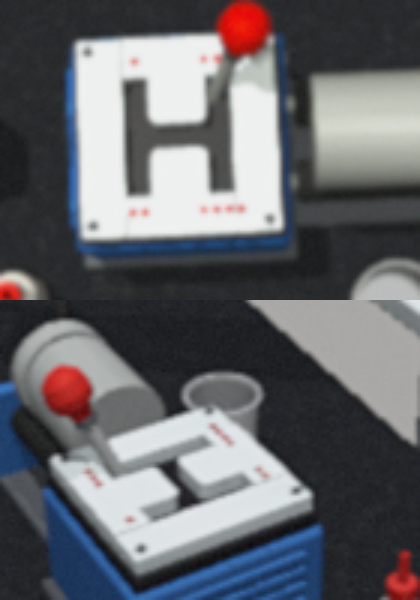

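The picture shows the lever at the far-right slot end, with the knob at (244,28) in the top crop. My search window clipped the blobs, so I'll re-measure with a wider one.

```bash
sed -i 's/(205,300,150,225)/(205,300,125,225)/;s/(225,320,185,240))$/(205,320,185,240))/' go.py; python3 -c "
from go import *
knob()
t=ctrl.read_camera('top')[0][:,:,::-1].astype(int);o=cv2.imread('pics/top0.png').astype(int)
d=abs(t-o).max(2)
for n,(u,v) in dict(amber=(168,182),drop=(195,239),beak=(323,242)).items():print(n,(d[v-20:v+20,u-20:u+20]>40).sum())"
```

```text
[260] [209]
knob [ 50.6 -42.5 170.3] gap 0.0033 select 0.304 engage 0.344
amber 0
drop 0
beak 0
```

The lever is at engage 0.344 and select 0.304, so it is fully home in slot 3. The bottles and beaker have not moved, and the robot is clear.

```bash
python3 -c "
from plant import ctrl
print(ctrl.sign_off())"
```

```text
the job is handed in; nothing more can be done
None
```

The gear lever is fully home in slot 3, moved there by way of the cross channel with the fingers shut; the arm is clear, the bottles and beaker have not moved, and the job is handed in.

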